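Zero a bench stone mill with its fine knob

ROBOT

A 7-joint arm with a two-finger parallel gripper is mounted at the origin on the work surface. World frame = base frame: x ahead of the robot, y to its left, z up, the work surface at z = 0. Lengths are in mm, angles in degrees, forces in N, time in s.
With the tool pointing down it reaches from about 350 to 900 mm from the base axis. Payload 7.2 kg.
Tool frame: the origin (TCP) lies on the mounting face of the last link; the fingertips stand 173 mm ahead of it and the grasp point (between the pads) lies 155 mm ahead of it; z points along the fingers, y is the direction in which the jaws open and shut (so a half turn about z gives the same grasp; the last joint's range is limited). The gripper opens to 85 mm and grips with 20 to 120 N. Pads are 22 mm wide; open, the fingers measure 114 mm over their backs; the gripper's body (76 mm by 85 mm) begins 54 mm behind the grasp point. The pads swing forward as they close: fully open they stand 13 mm farther back than shut.
Start: joints at [-69.11, 23.554, -0.728, 91.456, 0.321, 64.991, -4.71], TCP at [262.142, 567.366, 404.697] pointing down, gripper open.
Joint ranges: [-169.25, 169.25], [-16.82, 113.86], [-84.01, 82.57], [7.8, 145.47], [-59.2, 239.2], [7.22, 106.19], [-163.78, 163.78]. Speed limits (degrees/s): [136.94, 136.94, 172.46, 172.46, 180, 180, 180].

INTERFACE

Orientations are given as [roll, pitch, yaw] about the fixed x, y, z axes, in that order (R = Rz(yaw) Ry(pitch) Rx(roll)).
In Python, from station import arm gives the robot as it stands.
- The arm moves only by the tool play_rows, never from a script. Its argument "commands" is a list that holds one entry, the list of rows, each a list of 5 numbers: the shift along the tool's x, y, z each as a share of 1 m, from -1 to 1, then the turn about the tool's z as a share of 180 degrees, from -1 to 1, then the opening, from -1 (shut) to 1 (fully open). A call has 1 to 20 rows; each row is the pose to reach, as a shift and turn from the pose measured when the call began, along the tool's axes at that moment, turning the shorter way round; what a row does not reach only later rows make up. A row lasts 1/10 s, in which the tool goes at most 50 mm and 8.59 degrees, less where a joint would pass 70% of its speed; a pose out of reach is approached as far as the arm can. A call with a number of a shift or a turn outside -1 to 1 is refused whole. A call with a gripper value outside its range is refused whole. The fingers move at their own pace and stop on an object; "grip_force" is the grip in N (left out, the last holds). Time passes only in rows, so rows that repeat a pose let the fingers close. It gives the time, the measured TCP pose, the force and the opening at its end, in the units of the state.
- arm.read_state(): the state, without advancing time (a new reading comes with each control period).
- arm.snapshot(name): name is "side" or "top"; returns the picture (400x640x3 uint8, red, green, blue); there is no depth.
- arm.get_calibration(name): a dict with "fov_y" (degrees; the focal length in pixels is half the picture's height over the tangent of half this angle, whatever the lens; pixels are square), "cx", "cy" (the principal point, pixels), "pose" (4x4, takes a point from camera to world coordinates). Camera axes: x right, y down, z forward; pixel columns grow to the right and rows downward; lengths in mm; the calibration is good to about 2 mm. A picture is of the moment at which its call begins. get_calibration takes no time and is no camera call.
- arm.close_job(): hands the job in, once; it reports no verdict.
The state is a dict: "clock": time; "joints": joint angles; "joint_velocities": joint speeds; "joint_torque": joint torques, N m; "tcp_pos": TCP position; "orientation": TCP orientation; "force": force on the tool from outside, world axes, zero at the start; "ft_torque": the same for the moment, N m; "opening": finger opening in mm.
Only numpy, scipy, OpenCV 4.12 (cv2) and the standard library are available. Lean on these libraries where they do the work, as an engineer would, in place of code of your own. Each camera call takes 0.05 s, during which the arm holds its last target.

TASK

Zero the stone mill on the bench: turn the small black fine knob, the inner one of the two on the dial, clockwise until you feel it come up against its stop, without forcing it and without shifting the silver outer ring that surrounds it. Then press the green button beside the dial, gently but all the way down, let go, and leave the knob at its stop. Leave everything else on the bench where it is.

Things in the scene. Friction and masses are not known exactly. Their poses are not given: they have to be found in the camera images.
- mill: The bench mill, fixed to the bench: a light wooden deck 220 mm (its x) by 420 mm (its y), top face 85 mm above the bench. Origin: centre of its underside on the bench, z up, axes along the deck's edges. The round wooden stone casing with a hopper (radius 75 mm, top 285 mm above the bench) stands on the deck at mill x +20, y +115 mm; the dial is at x +20, y -115 mm; the green button at x -70, y -30 mm. The rest of the deck is bare.
- knob_top (a point): Centre of the top face of the black fluted fine knob: an upright cylinder of 32 mm diameter, standing 30 mm proud of the ring's flat top, on the same upright axis as the ring; its top is 133 mm above the bench. It may be gripped across any diameter. It starts 0.5 to 1.2 rad short of its clockwise stop (how far is not shown anywhere). It turns with about 0.05 N m of friction and stays where it is left; the stop is rigid and is carried by the ring.
- ring_mark (a point): Red dot on the silver outer ring's top face, 36 mm from the dial's axis and 102.5 mm above the bench; it shows the ring's setting, which must stay. The ring is a knurled disc of 90 mm diameter and 16 mm height round the knob. It is held only by friction of about 0.3 N m: turning the knob on past its stop with more than that drags the ring round with it, and leaning on the ring while turning drags it too.
- spindle_top (a point): Top of the stone-lifting spindle, hidden inside the deck under the dial: 56.5 mm above the mill's underside when the knob is at its stop and the stones touch, and 0.4 mm higher for each radian the knob stands anticlockwise of that. It moves about 0.5 mm in all, so a measured position is far too coarse to find the stop by: the stop must be felt.
- zero_top (a point): Centre of the top face of the green push button: 28 mm diameter in a black round housing of 44 mm diameter, its top 103 mm above the bench. It goes straight down 6 mm against a spring, about 1.5 N to start and 5 N when fully down, and springs back.
- zero (a joint): How far the green button is pressed, in m: 0 released, 0.006 fully down.
- bowl: White bowl, 110 mm across and 45 mm high, standing on the bench in front of the mill, under the flour spout. Origin: centre of its underside. Leave it.
- brush: Cleaning brush lying on the bench to the robot's right, near the mill. Leave it.
- loaf: Brown loaf, 200 x 100 x 77 mm, on the cutting board to the robot's right. Leave it.
- slice: Slice of bread lying on the cutting board. Leave it.
- knife: Bread knife with a black handle, 260 mm long, lying on the bench beyond the board to the right. Leave it.
- jar: Amber jar, 90 mm across and 130 mm high, to the robot's left. Leave it.

How it is judged (in metres and radians):
On the way, in this order (a step that is already met when the one before it is completed fails the run):
1. the fine knob is up against its clockwise stop, the ring still in its setting (z of spindle_top in the frame of mill below 0.05652 m and distance of ring_mark from where it was at the start of the episode below 0.002 m), for 0.2 s.
2. the green button is pressed down (value of joint zero above 0.0048 m), for 0.1 s.
At the end, for the whole second after the job is handed in: The fine knob rests within about 3 degrees of its clockwise stop (lifting spindle within 0.02 mm of its lowest place), the red dot on the outer ring is within 2 mm of where it started (about 3 degrees), and the green button has been pressed (at least 4.8 mm) after that and is back up (all of step 1 and value of joint zero below 0.001 m); the robot touches nothing.
It fails at once if the outer ring is turned out of its setting (its red dot moves more than 2 mm, about 3 degrees) (distance of ring_mark from where it was at the start of the episode above 0.002 m).
It fails at once if the green button is pressed with more than 20 N (contact force between the arm and zero above 20 N).
It fails at once if a bystander is moved by more than 30 mm (distance of any of bowl, brush, loaf, slice, knife, jar from where it was at the start of the episode above 0.03 m).
It also fails if it takes over 64 s, if anything falls off the work surface, if the arm or the gripper's body presses on something with over 40 N, if the wrist force passes 120 N, or if a joint passes its speed limit or range.

## Working session

There is one attempt and no reset: what is moved stays moved. The work goes in short steps, Python scripts to look and compute and a tool call to move; the robot and the scene stay as the last step left them, time stands still between calls to the robot, and variables do not carry over. Pictures are saved under pics/ and viewed, and the job is handed in when it is done.

Besides the shell and the picture viewer there is one more tool, called in YAML: its name, and indented under it one key for each argument. play_rows: Moves the arm, as the interface text tells. Its arguments: {"type":"object","properties":{"commands":{"type":"array"},"grip_force":{"type":"number"}},"required":["commands"]}

```bash
mkdir -p pics; python3 - <<'E'
from station import arm
import cv2,numpy as np
for n in("side","top"):
    im=arm.snapshot(n); cv2.imwrite(f"pics/{n}0.png",im[:,:,::-1])
    c=arm.get_calibration(n); print(n,c["fov_y"],c["cx"],c["cy"],np.round(c["pose"],3).tolist(), {k:v for k,v in c.items() if k not in("fov_y","cx","cy","pose")})
print(arm.read_state())
E
```

```text
side 47.987389373729634 317.40393540208885 208.420763421059 [[0.982, -0.147, 0.119, 329.745], [-0.189, -0.737, 0.649, -916.38], [-0.008, -0.659, -0.752, 1153.453], [0.0, 0.0, 0.0, 1.0]] {}
top 47.86874520051122 317.85762317778074 201.71579066456897 [[-0.027, -0.997, 0.075, 368.723], [-1.0, 0.026, -0.014, -13.875], [0.012, -0.076, -0.997, 1791.328], [0.0, 0.0, 0.0, 1.0]] {}
{'clock': 0.1, 'joints': array([-69.11079285,  23.59636989,  -0.73005736,  91.49813525,
         0.32034592,  64.9932211 ,  -4.71248879]), 'joint_velocities': array([ 0.00413557, -0.09296704, -0.07814788, -0.12430976, -0.02876671,
        0.08095857,  0.00390837]), 'joint_torque': array([ 2.62087138e-03, -6.01829338e+01,  6.84105679e-01, -3.00087011e+01,
        1.40312553e-02,  6.52244082e-03,  3.55348007e-06]), 'tcp_pos': array([262.0462395 , 567.19602578, 403.9346434 ]), 'orientation': array([-1.79914445e+02,  4.92969369e-03,  1.55203185e+02]), 'force': array([ 0.10589179,  0.58936299, -0.11103954]), 'ft_torque': array([ 0.00710932, -0.00887188,  0.07503558]), 'opening': 85.36254852107356}
```

View pics/side0.png

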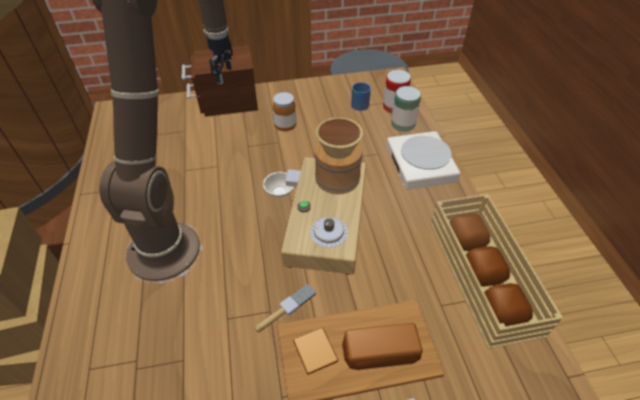

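View pics/top0.png

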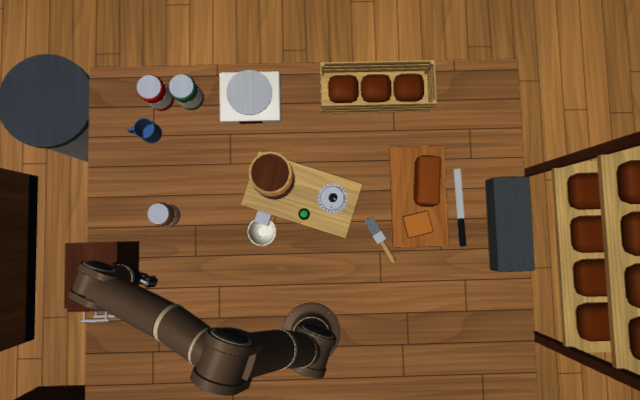

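Top view: knob near (333,198), button near (304,214), hopper (271,175). Next I'll enlarge these.

```bash
python3 - <<'E'
import cv2
a=cv2.imread("pics/top0.png")[145:245,235:370]; cv2.imwrite("pics/tc.png",cv2.resize(a,None,fx=5.9,fy=5.9,interpolation=cv2.INTER_CUBIC))
a=cv2.imread("pics/side0.png")[150:275,280:370]; cv2.imwrite("pics/sc.png",cv2.resize(a,None,fx=4.8,fy=4.8,interpolation=cv2.INTER_CUBIC))
E
```

```text
(no output)
```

View pics/tc.png

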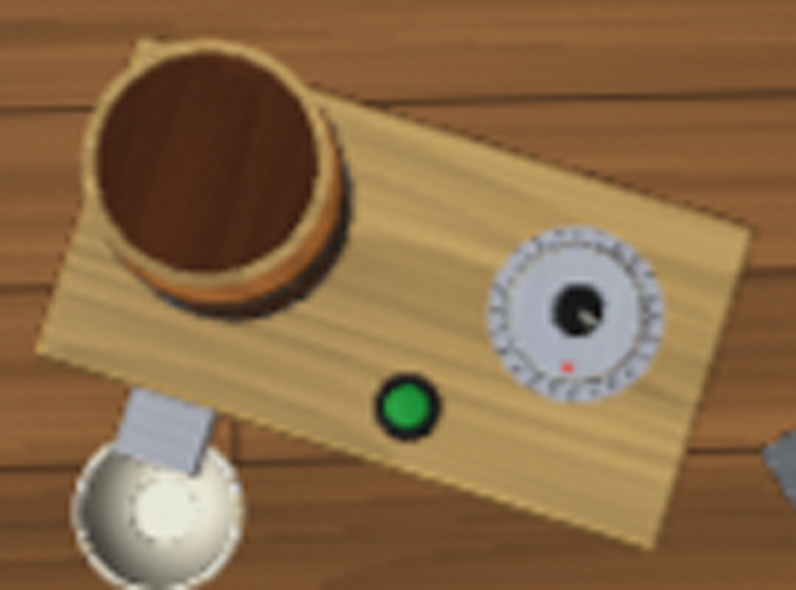

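View pics/sc.png

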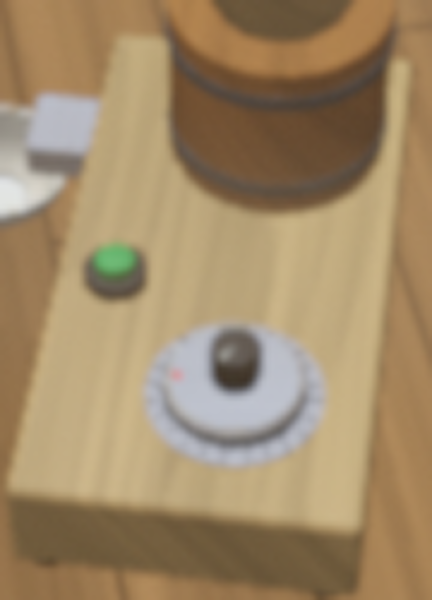

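```bash
cat > h.py <<'E'
from station import arm
import numpy as np
def ray(n,u,v):
    c=arm.get_calibration(n); f=200/np.tan(np.radians(c["fov_y"]/2)); P=np.array(c["pose"])
    d=P[:3,:3]@np.array([(u-c["cx"])/f,(v-c["cy"])/f,1]); return P[:3,3],d
def atz(n,u,v,z):
    o,d=ray(n,u,v); return o+d*(z-o[2])/d[2]
def tri(r):
    A=np.zeros((3,3));b=np.zeros(3)
    for o,d in r:
        d=d/np.linalg.norm(d);M=np.eye(3)-np.outer(d,d);A+=M;b+=M@o
    return np.linalg.solve(A,b)
E
python3 - <<'E'
from h import *
T=lambda x,y:(235+(x+.5)/5.9-.5,145+(y+.5)/5.9-.5)
S=lambda x,y:(280+(x+.5)/4.8-.5,150+(y+.5)/4.8-.5)
for nm,t,s,z in(("knob",(579,310),(237,343),133),("mark",(567,367),(177,374),102.5),("btn",(407,405),(116,261),103)):
    print(nm,atz("top",*T(*t),z).round(1),atz("side",*S(*s),z).round(1),tri([ray("top",*T(*t)),ray("side",*S(*s))]).round(1))
print("ringc",atz("top",*T(576,315),95).round(1))
c=[atz("top",*T(*p),85) for p in((750,231),(653,548),(38,350))]
c2=[atz("side",*S(*p),85) for p in((360,530),(10,497),(120,38))]
for q in(c,c2):
  print(np.round(q,1).tolist(),np.linalg.norm(q[0]-q[1]),np.linalg.norm(q[1]-q[2]))
E
```

```text
knob [509.8 -92.8 133. ] [515.4 -91.4 133. ] [512.3 -93.1 135.2]
mark [476.2 -85.6 102.5] [479.1 -84.  102.5] [477.4 -85.6 104.6]
btn [454.7  16.8 103. ] [457.7  16.4 103. ] [456.2  16.7 102.7]
ringc [509.9 -92.6  95. ]
[[562.3, -207.2, 85.0], [359.8, -138.0, 85.0], [497.2, 253.1, 85.0]] 213.98783198525894 414.5249648053015
[[566.4, -209.1, 85.0], [364.2, -144.3, 85.0], [499.9, 247.7, 85.0]] 212.30674289109882 414.8315657183744
```

```bash
cat >> h.py <<'E'
from scipy.spatial.transform import Rotation as Ro
def go(x,y,z):
    s=arm.read_state(); R=Ro.from_euler("xyz",s["orientation"],degrees=True)
    print("shift(m)",(R.inv().apply(np.array([x,y,z])-s["tcp_pos"])/1000).round(4))
def st():
    s=arm.read_state()
    print({k:np.round(s[k],3).tolist() for k in("clock","joints","tcp_pos","orientation","force","ft_torque","opening")})
E
python3 -c "
from h import *
go(262,567,500);go(512,-92.5,500);go(512,-92.5,400)"
```

```text
shift(m) [-0.     -0.0003 -0.0961]
shift(m) [-0.5036 -0.4942 -0.0953]
shift(m) [-0.5036 -0.494   0.0047]
```

play_rows:
  commands:
    - [[0,0,-0.096,0,1],[0,0,-0.096,0,1],[-0.503,-0.494,-0.096,0,1],[-0.503,-0.494,-0.096,0,1],[-0.503,-0.494,-0.096,0,1],[-0.503,-0.494,-0.096,0,1],[-0.503,-0.494,-0.096,0,1],[-0.503,-0.494,-0.096,0,1],[-0.503,-0.494,-0.096,0,1],[-0.503,-0.494,-0.096,0,1],[-0.503,-0.494,-0.096,0,1],[-0.503,-0.494,-0.096,0,1],[-0.503,-0.494,-0.096,0,1],[-0.503,-0.494,-0.096,0,1],[-0.503,-0.494,-0.096,0,1],[-0.503,-0.494,-0.096,0,1],[-0.503,-0.494,-0.096,0,1],[-0.503,-0.494,-0.096,0,1]]

```text
clock: 1.9
tcp_pos: [511.6, -93.5, 500.2]
orientation: [-179.9, -0.0, 155.0]
force: [-0.3, 0.3, 0.6]
opening: 85.7
```

```bash
python3 -c "
from h import *
st();go(512,-92.5,320)"
```

```text
{'clock': 1.9, 'joints': [-22.413, 9.253, 31.902, 99.548, -4.977, 72.714, 75.647], 'tcp_pos': [511.564, -93.503, 500.21], 'orientation': [-179.861, -0.038, 155.005], 'force': [-0.311, 0.343, 0.585], 'ft_torque': [0.062, 0.036, -0.036], 'opening': 85.732}
shift(m) [-1.000e-04  1.500e-03  1.802e-01]
```

play_rows:
  commands:
    - [[0,0,0.18,0,1],[0,0,0.18,0,1],[0,0,0.18,0,1],[0,0,0.18,0,1],[0,0,0.18,0,1],[0,0,0.18,0,1],[0,0,0.18,0,1]]

```text
clock: 2.6
tcp_pos: [512.1, -93.4, 322.2]
orientation: [-180.0, 0.1, 155.1]
force: [-0.2, 0.4, -0.3]
opening: 85.2
```

```bash
python3 - <<'E'
from h import *
import cv2
st()
for n in("side","top"):
    im=arm.snapshot(n)[:,:,::-1]; cv2.imwrite(f"pics/{n}1.png",im)
    a=im[100:290,250:400] if n=="side" else im[130:260,220:400]
    cv2.imwrite(f"pics/{n}1c.png",cv2.resize(a,None,fx=4 if n=="top" else 3.15,fy=4 if n=="top" else 3.15,interpolation=cv2.INTER_CUBIC))
E
```

```text
{'clock': 2.6, 'joints': [-18.56, 20.091, 29.467, 112.738, -12.608, 50.193, 82.586], 'tcp_pos': [512.086, -93.356, 322.177], 'orientation': [-179.953, 0.11, 155.06], 'force': [-0.227, 0.431, -0.281], 'ft_torque': [-0.002, 0.005, 0.052], 'opening': 85.217}
```

View pics/side1c.png

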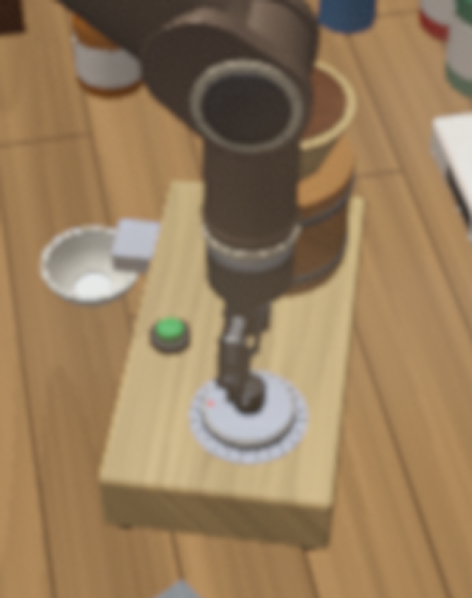

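View pics/top1c.png

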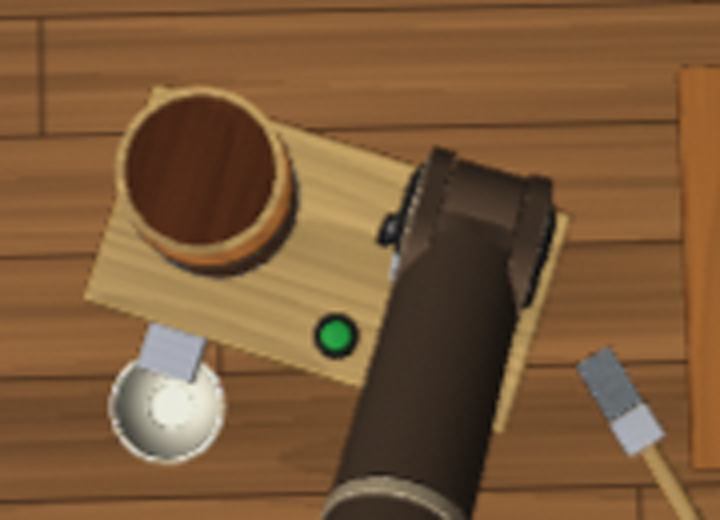

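```bash
cat >> h.py <<'E'
def proj(n,p):
    c=arm.get_calibration(n); f=200/np.tan(np.radians(c["fov_y"]/2)); P=np.array(c["pose"])
    q=P[:3,:3].T@(np.array(p)-P[:3,3]); return np.array([c["cx"]+f*q[0]/q[2],c["cy"]+f*q[1]/q[2]])
E
python3 - <<'E'
from h import *
S=lambda p:((np.array(p)-[250,100])*3.15).round(0)
t=np.array([512.1,-93.4,322.2]);y=np.array([.42,.907,0])
for d in(43,50,-43,-50):
  for l in(160,120): print(d,l,S(proj("side",t+d*y-[0,0,l])))
print(S(proj("side",[512,-92.5,133])),S(proj("side",[512,-92.5,103])), S(proj("side",t-[0,0,60])))
E
```

```text
43 160 [256. 329.]
43 120 [257. 300.]
50 160 [258. 324.]
50 120 [259. 295.]
-43 160 [235. 399.]
-43 120 [235. 370.]
-50 160 [233. 405.]
-50 120 [234. 376.]
[245. 383.] [245. 403.] [247. 288.]
```

play_rows:
  commands:
    - [[0,0.001,0.02,0,1],[0,0.001,0.039,0,1],[0,0.001,0.039,0,1],[0,0.001,0.039,0,1],[0,0.001,0.039,0,1]]

```text
clock: 3.2
tcp_pos: [512.9, -93.0, 284.5]
orientation: [180.0, 0.2, 155.0]
force: [0.6, 0.1, 1.0]
opening: 85.7
```

```bash
python3 -c "
from h import *
st()"
```

```text
{'clock': 3.2, 'joints': [-17.155, 23.281, 28.052, 114.52, -15.047, 45.454, 84.593], 'tcp_pos': [512.934, -92.985, 284.476], 'orientation': [179.985, 0.233, 155.03], 'force': [0.558, 0.089, 0.992], 'ft_torque': [0.043, -0.004, 0.014], 'opening': 85.69}
```

play_rows:
  commands:
    - [[0,0,0,0,0.0],[0,0,0,0,0.0],[0,0,0,0,0.0],[0,0,0,0,0.0],[0,0,0,0,0.0],[0,0,0,0,0.0]]
  grip_force: 20

```text
clock: 3.8
tcp_pos: [512.9, -93.0, 284.4]
orientation: [180.0, 0.2, 155.0]
force: [-0.2, 1.0, -0.3]
opening: 42.6
```

```bash
python3 - <<'E'
from h import *
import cv2
st()
im=arm.snapshot("side")[:,:,::-1]; a=im[170:260,280:380]
cv2.imwrite("pics/side2c.png",cv2.resize(a,None,fx=6.5,fy=6.5,interpolation=cv2.INTER_CUBIC))
t=arm.read_state()["tcp_pos"];y=np.array([.42,.907,0])
for d in(-21,21):
  for l in(155,170): print(d,l,((proj("side",t+d*y-[0,0,l])-[280,170])*6.5).round())
print(((proj("side",[t[0],t[1],133])-[280,170])*6.5).round())
E
```

```text
{'clock': 3.8, 'joints': [-17.155, 23.286, 28.053, 114.521, -15.048, 45.456, 84.59], 'tcp_pos': [512.923, -92.984, 284.44], 'orientation': [179.988, 0.227, 155.025], 'force': [-0.244, 0.967, -0.265], 'ft_torque': [0.017, -0.043, -0.037], 'opening': 42.634}
-21 155 [303. 375.]
-21 170 [303. 396.]
21 155 [324. 306.]
21 170 [323. 327.]
[314. 335.]
```

View pics/side2c.png

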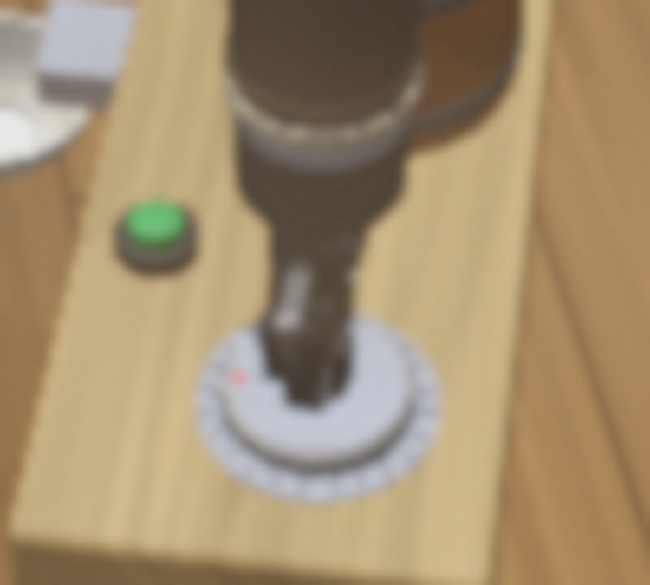

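The fingers straddle the knob (near finger at (305,385), where predicted), and the red dot is at (239,378). Next I'll close gently.

play_rows:
  commands:
    - [[0,0,0,0,-0.15],[0,0,0,0,-0.15],[0,0,0,0,-0.3],[0,0,0,0,-0.3],[0,0,0,0,-0.3],[0,0,0,0,-0.3]]
  grip_force: 20

```text
clock: 4.45
tcp_pos: [512.9, -93.1, 284.5]
orientation: [180.0, 0.2, 155.0]
force: [-1.6, -0.8, 2.5]
opening: 31.2
```

```bash
python3 -c "
from h import *
st()"
```

```text
{'clock': 4.45, 'joints': [-17.15, 23.277, 28.064, 114.521, -15.039, 45.465, 84.592], 'tcp_pos': [512.867, -93.12, 284.52], 'orientation': [179.993, 0.227, 155.02], 'force': [-1.574, -0.842, 2.46], 'ft_torque': [-0.229, 0.303, 0.003], 'opening': 31.245}
```

play_rows:
  commands:
    - [[0,0,0,0,-0.5],[0,0,0,0.02,-0.5],[0,0,0,0.04,-0.5],[0,0,0,0.06,-0.5],[0,0,0,0.06,-0.5]]
  grip_force: 20

```text
clock: 4.95
tcp_pos: [512.9, -93.1, 284.5]
orientation: [180.0, 0.2, 144.2]
force: [-0.9, -0.9, 2.5]
opening: 31.4
```

```bash
python3 -c "
from h import *
st()"
```

```text
{'clock': 4.95, 'joints': [-19.247, 23.722, 30.84, 114.646, -16.666, 45.691, 75.346], 'tcp_pos': [512.87, -93.082, 284.511], 'orientation': [179.957, 0.22, 144.165], 'force': [-0.888, -0.88, 2.455], 'ft_torque': [-0.18, 0.261, -0.034], 'opening': 31.367}
```

play_rows:
  commands:
    - [[0,0,0,0.02,-0.5],[0,0,0,0.04,-0.5],[0,0,0,0.06,-0.5],[0,0,0,0.06,-0.5]]

```text
clock: 5.35
tcp_pos: [512.9, -93.0, 284.5]
orientation: [179.9, 0.2, 133.4]
force: [-1.0, -0.1, 2.9]
opening: 31.1
```

```bash
python3 -c "
from h import *
st()"
```

```text
{'clock': 5.35, 'joints': [-21.317, 24.233, 33.615, 114.764, -18.334, 45.959, 66.239], 'tcp_pos': [512.912, -93.012, 284.504], 'orientation': [179.923, 0.212, 133.41], 'force': [-1.035, -0.086, 2.943], 'ft_torque': [-0.172, 0.2, -0.015], 'opening': 31.141}
```

play_rows:
  commands:
    - [[0,0,0,0.015,-0.5],[0,0,0,0.03,-0.5],[0,0,0,0.03,-0.5]]

```text
clock: 5.65
tcp_pos: [512.9, -93.0, 284.5]
orientation: [179.9, 0.2, 128.1]
force: [-0.7, -0.7, 2.3]
opening: 31.1
```

```bash
python3 -c "
from h import *
st()"
```

```text
{'clock': 5.65, 'joints': [-22.332, 24.509, 34.987, 114.82, -19.174, 46.107, 61.787], 'tcp_pos': [512.945, -92.963, 284.51], 'orientation': [179.906, 0.21, 128.128], 'force': [-0.731, -0.689, 2.31], 'ft_torque': [-0.091, 0.284, -0.033], 'opening': 31.14}
```

play_rows:
  commands:
    - [[0,0,0,0.01,-0.5],[0,0,0,0.01,-0.5]]

```text
clock: 5.85
tcp_pos: [512.9, -93.0, 284.5]
orientation: [179.9, 0.2, 126.3]
force: [-0.1, -0.8, 1.7]
opening: 31.2
```

```bash
python3 -c "
from h import *
st()"
```

```text
{'clock': 5.85, 'joints': [-22.662, 24.603, 35.44, 114.839, -19.455, 46.162, 60.285], 'tcp_pos': [512.942, -92.969, 284.522], 'orientation': [179.9, 0.206, 126.346], 'force': [-0.103, -0.772, 1.683], 'ft_torque': [-0.067, 0.26, -0.089], 'opening': 31.176}
```

```bash
cat >> h.py <<'E'
def q():
    s=arm.read_state(); print(round(s["clock"],2),"yaw",s["orientation"][2].round(2),"F",s["force"].round(1),"M",s["ft_torque"].round(3),"tau",s["joint_torque"].round(3)[[4,5,6]],"op",round(s["opening"],1))
E
python3 -c "
from h import *
q()"
```

```text
5.85 yaw 126.35 F [-0.1 -0.8  1.7] M [-0.067  0.26  -0.089] tau [-0.197 -0.276 -0.217] op 31.2
```

play_rows:
  commands:
    - [[0,0,0,0.01,-0.5],[0,0,0,0.01,-0.5]]

```text
clock: 6.05
tcp_pos: [513.0, -93.0, 284.5]
orientation: [179.9, 0.2, 124.5]
force: [-0.9, 0.3, 2.5]
opening: 31.3
```

```bash
python3 -c "
from h import *
q()"
```

```text
6.05 yaw 124.48 F [-0.9  0.3  2.5] M [-0.107  0.271 -0.06 ] tau [-0.19  -0.277 -0.241] op 31.3
```

play_rows:
  commands:
    - [[0,0,0,0.01,-0.5],[0,0,0,0.01,-0.5]]

```text
clock: 6.25
tcp_pos: [513.0, -93.0, 284.5]
orientation: [179.9, 0.2, 122.6]
force: [-1.0, -1.1, 2.4]
opening: 31.4
```

```bash
python3 -c "
from h import *
q()"
```

```text
6.25 yaw 122.6 F [-1.  -1.1  2.4] M [-0.106  0.276 -0.024] tau [-0.199 -0.279 -0.262] op 31.4
```

play_rows:
  commands:
    - [[0,0,0,0.01,-0.5],[0,0,0,0.01,-0.5]]

```text
clock: 6.45
tcp_pos: [513.0, -93.0, 284.5]
orientation: [179.9, 0.2, 120.7]
force: [-0.3, -1.4, 1.8]
opening: 31.0
```

```bash
python3 -c "
from h import *
q()"
```

```text
6.45 yaw 120.7 F [-0.3 -1.4  1.8] M [-0.07   0.175 -0.035] tau [-0.203 -0.279 -0.27 ] op 31.0
```

play_rows:
  commands:
    - [[0,0,0,0.01,-0.5],[0,0,0,0.01,-0.5]]

```text
clock: 6.65
tcp_pos: [513.0, -92.9, 284.5]
orientation: [179.9, 0.2, 118.8]
force: [-1.2, -0.2, 2.8]
opening: 31.6
```

```bash
python3 -c "
from h import *
q()"
```

```text
6.65 yaw 118.81 F [-1.2 -0.2  2.8] M [-0.181  0.26  -0.065] tau [-0.203 -0.28  -0.272] op 31.6
```

play_rows:
  commands:
    - [[0,0,0,0.012,-0.5],[0,0,0,0.012,-0.5]]

```text
clock: 6.85
tcp_pos: [513.0, -92.9, 284.5]
orientation: [179.9, 0.2, 116.6]
force: [-1.4, -0.8, 2.5]
opening: 30.9
```

```bash
python3 -c "
from h import *
q()"
```

```text
6.85 yaw 116.61 F [-1.4 -0.8  2.5] M [-0.122  0.202 -0.073] tau [-0.22  -0.278 -0.365] op 30.9
```

play_rows:
  commands:
    - [[0,0,0,0.0,-0.5]]

```text
clock: 6.95
tcp_pos: [513.0, -92.9, 284.5]
orientation: [179.9, 0.2, 116.7]
force: [-0.3, -0.9, 2.9]
opening: 31.6
```

```bash
python3 -c "
from h import *
q()"
```

```text
6.95 yaw 116.65 F [-0.3 -0.9  2.9] M [-0.121  0.232 -0.01 ] tau [-0.199 -0.271 -0.009] op 31.6
```

play_rows:
  commands:
    - [[0,0,0,0.01,-0.5],[0,0,0,0.01,-0.5]]

```text
clock: 7.15
tcp_pos: [513.0, -92.9, 284.5]
orientation: [179.9, 0.2, 114.8]
force: [-0.9, -1.0, 1.9]
opening: 31.2
```

```bash
python3 -c "
from h import *
q()"
```

```text
7.15 yaw 114.78 F [-0.9 -1.   1.9] M [-0.119  0.249 -0.006] tau [-0.187 -0.273 -0.236] op 31.2
```

play_rows:
  commands:
    - [[0,0,0,0.01,-0.5],[0,0,0,0.01,-0.5]]

```text
clock: 7.35
tcp_pos: [513.0, -92.9, 284.5]
orientation: [179.9, 0.2, 112.9]
force: [0.1, 0.5, 2.1]
opening: 31.3
```

```bash
python3 -c "
from h import *
q()"
```

```text
7.35 yaw 112.89 F [0.1 0.5 2.1] M [-0.106  0.28  -0.027] tau [-0.193 -0.275 -0.264] op 31.3
```

play_rows:
  commands:
    - [[0,0,0,0.01,-0.5],[0,0,0,0.01,-0.5]]

```text
clock: 7.55
tcp_pos: [513.0, -92.9, 284.5]
orientation: [179.9, 0.2, 111.0]
force: [-1.6, -0.2, 2.1]
opening: 31.1
```

```bash
python3 -c "
from h import *
q()"
```

```text
7.55 yaw 110.99 F [-1.6 -0.2  2.1] M [-0.058  0.218 -0.042] tau [-0.196 -0.276 -0.269] op 31.1
```

play_rows:
  commands:
    - [[0,0,0,0.01,-0.5],[0,0,0,0.01,-0.5]]

```text
clock: 7.75
tcp_pos: [513.0, -92.9, 284.5]
orientation: [179.9, 0.2, 109.1]
force: [-0.8, -0.8, 2.3]
opening: 31.2
```

```bash
python3 -c "
from h import *
q()"
```

```text
7.75 yaw 109.09 F [-0.8 -0.8  2.3] M [-0.069  0.239 -0.04 ] tau [-0.196 -0.277 -0.27 ] op 31.2
```

play_rows:
  commands:
    - [[0,0,0,0.01,-0.5],[0,0,0,0.01,-0.5]]

```text
clock: 7.95
tcp_pos: [513.0, -92.9, 284.5]
orientation: [179.9, 0.2, 107.2]
force: [-1.0, -0.7, 2.2]
opening: 31.5
```

```bash
python3 -c "
from h import *
q()"
```

```text
7.95 yaw 107.2 F [-1.  -0.7  2.2] M [-0.133  0.214 -0.102] tau [-0.194 -0.277 -0.27 ] op 31.5
```

play_rows:
  commands:
    - [[0,0,0,0.01,-0.5],[0,0,0,0.01,-0.5]]

```text
clock: 8.15
tcp_pos: [513.1, -92.9, 284.5]
orientation: [179.8, 0.2, 105.3]
force: [-1.5, -1.2, 2.4]
opening: 31.2
```

```bash
python3 -c "
from h import *
q()"
```

```text
8.15 yaw 105.3 F [-1.5 -1.2  2.4] M [-0.048  0.275 -0.072] tau [-0.193 -0.277 -0.269] op 31.2
```

play_rows:
  commands:
    - [[0,0,0,0.01,-0.5],[0,0,0,0.01,-0.5]]

```text
clock: 8.35
tcp_pos: [513.1, -92.8, 284.5]
orientation: [179.8, 0.2, 103.4]
force: [-0.2, -0.3, 3.0]
opening: 31.1
```

```bash
python3 -c "
from h import *
q()"
```

```text
8.35 yaw 103.43 F [-0.2 -0.3  3. ] M [-0.137  0.189  0.135] tau [-0.419 -0.265 -0.531] op 31.1
```

Mz jumped by about +0.18 N·m and the joint torques changed too, so this is likely the stop. I'll confirm with a very small extra turn.

play_rows:
  commands:
    - [[0,0,0,0.004,-0.5],[0,0,0,0.004,-0.5]]

```text
clock: 8.55
tcp_pos: [513.1, -92.8, 284.5]
orientation: [179.9, 0.2, 102.7]
force: [-2.0, 0.0, 3.1]
opening: 31.3
```

```bash
python3 -c "
from h import *
q()"
```

```text
8.55 yaw 102.69 F [-2.   0.   3.1] M [-0.131  0.254  0.276] tau [-0.421 -0.257 -0.372] op 31.3
```

Mz is 0.276 N·m, rising with the turn, so the stop is reached. I'll relax part of the wind-up, release and rise.

play_rows:
  commands:
    - [[0,0,0,-0.004,-0.5],[0,0,0,-0.004,-0.5],[0,0,0,-0.004,0.3],[0,0,0,-0.004,0.3],[0,0,0,-0.004,0.3],[0,0,0,-0.004,0.3],[0,0,-0.02,-0.004,0.3],[0,0,-0.06,-0.004,0.3],[0,0,-0.1,-0.004,0.3],[0,0,-0.1,-0.004,0.3],[0,0,-0.1,-0.004,0.3]]

```text
clock: 9.65
tcp_pos: [512.9, -92.5, 385.2]
orientation: [179.7, 0.2, 103.4]
force: [-0.5, 0.2, -0.9]
opening: 55.8
```

```bash
python3 -c "
from h import *
st();q();go(456.2,16.7,384);go(456.2,16.7,310)"
```

```text
{'clock': 9.65, 'joints': [-32.821, 17.98, 47.177, 109.549, -15.35, 58.62, 34.424], 'tcp_pos': [512.918, -92.459, 385.248], 'orientation': [179.729, 0.162, 103.438], 'force': [-0.458, 0.224, -0.858], 'ft_torque': [0.031, 0.041, 0.034], 'opening': 55.756}
9.65 yaw 103.44 F [-0.5  0.2 -0.9] M [0.031 0.041 0.034] tau [ 0.159  0.031 -0.081] op 55.8
shift(m) [ 0.1194 -0.0298  0.0008]
shift(m) [ 0.1196 -0.0302  0.0748]
```

play_rows:
  commands:
    - [[0.119,-0.03,0,0,-1],[0.119,-0.03,0,0,-1],[0.119,-0.03,0,0,-1],[0.119,-0.03,0,0,-1],[0.119,-0.03,0.05,0,-1],[0.119,-0.03,0.085,0,-1],[0.119,-0.03,0.085,0,-1],[0.119,-0.03,0.085,0,-1]]

```text
clock: 10.45
tcp_pos: [456.6, 15.2, 299.6]
orientation: [179.9, 0.2, 103.3]
force: [-0.1, -0.2, 0.3]
opening: 0.4
```

```bash
python3 - <<'E'
from h import *
import cv2
st();go(456.2,16.7,280)
for n in("side","top"):
    im=arm.snapshot(n)[:,:,::-1]
    cv2.imwrite(f"pics/{n}3.png",im)
    a=im[170:260,280:380] if n=="side" else im[145:245,250:380]
    cv2.imwrite(f"pics/{n}3c.png",cv2.resize(a,None,fx=6,fy=6,interpolation=cv2.INTER_CUBIC))
print(((proj("side",[456.2,16.7,330-173])-[280,170])*6).round())
E
```

```text
{'clock': 10.45, 'joints': [-44.163, 18.165, 43.818, 122.779, -17.447, 45.069, 23.999], 'tcp_pos': [456.625, 15.18, 299.649], 'orientation': [179.868, 0.242, 103.329], 'force': [-0.066, -0.186, 0.343], 'ft_torque': [-0.031, 0.003, 0.004], 'opening': 0.407}
shift(m) [ 0.0017 -0.0001  0.0196]
[136. 133.]
```

View pics/side3c.png

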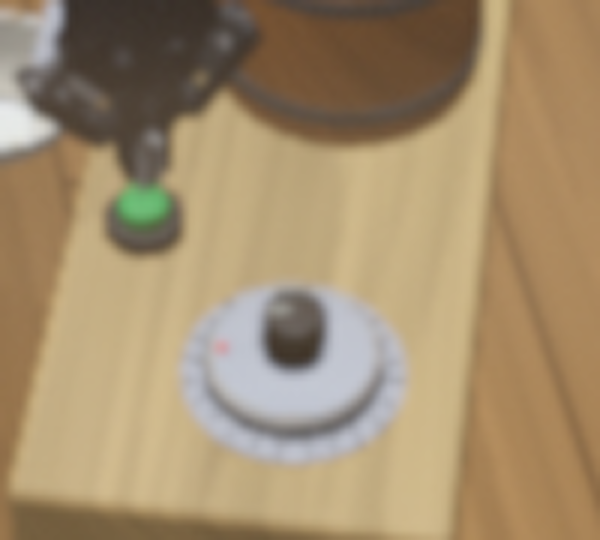

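View pics/top3c.png

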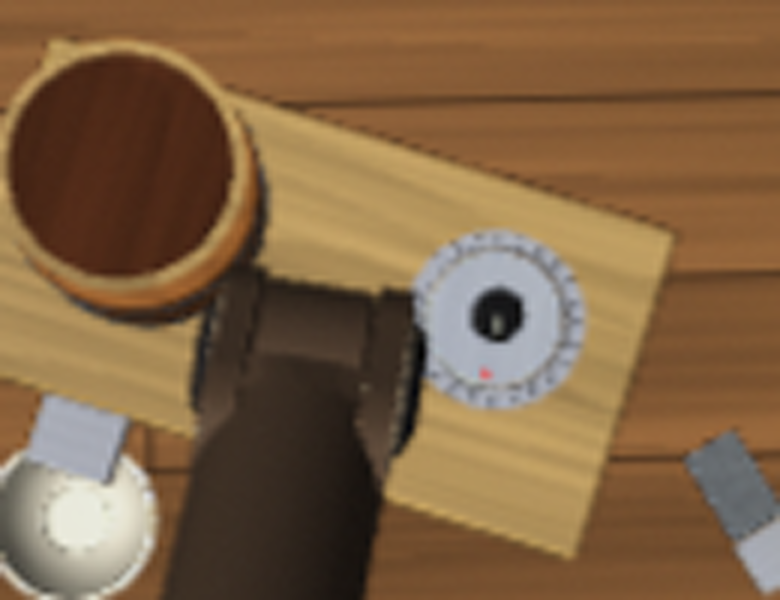

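Top view: the knob mark has turned about 50° clockwise and now points straight down at (498,322). The red dot is still offset (-12,+59) px from the knob, as it was before. In the side view the fingertip (148,175) is over the green button (143,203). Now I'll press in steps.

play_rows:
  commands:
    - [[0.001,0,0.015,0,-1],[0.001,0,0.02,0,-1],[0.001,0,0.024,0,-1],[0.001,0,0.025,0,-1],[0.001,0,0.025,0,-1]]

```text
clock: 11.05
tcp_pos: [457.7, 16.5, 276.7]
orientation: [179.6, 0.2, 103.4]
force: [-0.3, 0.6, 4.0]
opening: 0.2
```

```bash
python3 -c "
from h import *
st()"
```

```text
{'clock': 11.05, 'joints': [-42.255, 20.582, 41.901, 123.833, -20.45, 41.916, 26.541], 'tcp_pos': [457.686, 16.502, 276.682], 'orientation': [179.557, 0.169, 103.371], 'force': [-0.292, 0.589, 4.046], 'ft_torque': [0.161, -0.04, 0.018], 'opening': 0.158}
```

play_rows:
  commands:
    - [[0,0,0.002,0,-1],[0,0,0.002,0,-1],[0,0,0.002,0,-1]]

```text
clock: 11.35
tcp_pos: [457.7, 16.5, 274.8]
orientation: [179.6, 0.2, 103.4]
force: [-0.7, 0.5, 3.2]
opening: -0.0
```

```bash
python3 -c "
from h import *
st()"
```

```text
{'clock': 11.35, 'joints': [-42.085, 20.778, 41.736, 123.911, -20.686, 41.683, 26.752], 'tcp_pos': [457.723, 16.489, 274.834], 'orientation': [179.552, 0.163, 103.372], 'force': [-0.654, 0.525, 3.215], 'ft_torque': [0.095, 0.235, -0.022], 'opening': -0.006}
```

play_rows:
  commands:
    - [[0,0,0.003,0,-1],[0,0,0.003,0,-1],[0,0,0.003,0,-1]]

```text
clock: 11.65
tcp_pos: [458.0, 16.1, 273.8]
orientation: [179.5, 0.0, 103.3]
force: [-11.3, 0.4, 39.5]
opening: 0.1
```

```bash
python3 -c "
from h import *
st()"
```

```text
{'clock': 11.65, 'joints': [-41.819, 20.89, 41.574, 123.922, -21.0, 41.593, 27.069], 'tcp_pos': [457.999, 16.06, 273.829], 'orientation': [179.513, 0.019, 103.338], 'force': [-11.328, 0.373, 39.528], 'ft_torque': [0.011, 2.606, 0.044], 'opening': 0.088}
```

The force jumped to 39.5 N, far more than intended. The moment puts the contact about 16 mm to -x of the tool axis, roughly the edge of the button or its housing. I'm backing off now.

play_rows:
  commands:
    - [[0,0,-0.006,0,-1],[0,0,-0.02,0,-1],[0,0,-0.05,0,-1],[0,0,-0.05,0,-1]]

```text
clock: 12.05
tcp_pos: [458.6, 15.6, 326.2]
orientation: [179.3, 0.0, 103.3]
force: [0.7, 0.4, 0.3]
opening: 0.1
```

```bash
python3 - <<'E'
from h import *
import cv2
st()
im=arm.snapshot("side")[:,:,::-1]
a=im[140:260,270:380]
cv2.imwrite("pics/side4c.png",cv2.resize(a,None,fx=5,fy=5,interpolation=cv2.INTER_CUBIC))
E
```

```text
{'clock': 12.05, 'joints': [-46.187, 15.441, 45.622, 121.318, -15.011, 48.011, 21.721], 'tcp_pos': [458.555, 15.554, 326.167], 'orientation': [179.275, 0.018, 103.308], 'force': [0.71, 0.439, 0.315], 'ft_torque': [0.009, -0.023, 0.025], 'opening': 0.133}
```

View pics/side4c.png

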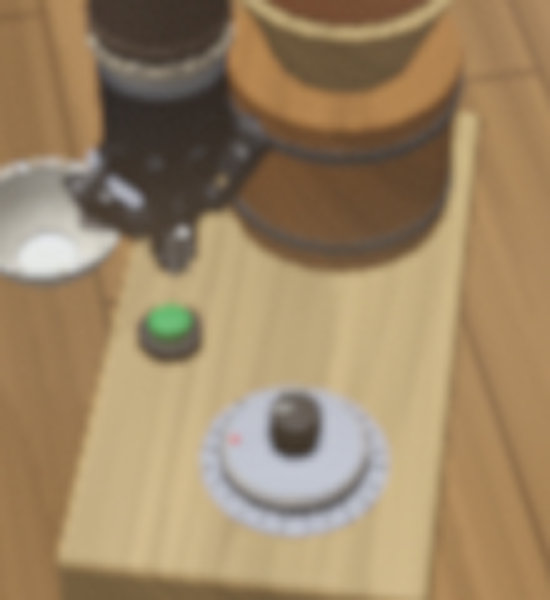

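```bash
python3 - <<'E'
from h import *
import cv2
im=arm.snapshot("side")[:,:,::-1]
cv2.imwrite("pics/side5.png",im)
a=im[195:218,292:318].astype(float)
a=np.clip(255*(a/255)**.6,0,255).astype(np.uint8)
cv2.imwrite("pics/side5c.png",cv2.resize(a,None,fx=22,fy=22,interpolation=cv2.INTER_CUBIC))
for h in(103,97,91,85):
  for r in((0,0),(22*.12,-22*.98)): print(h,((proj("side",[456.2+r[0],16.7+r[1],h])-[292,195])*22).round())
for d in(-22,-14,14,22): print(d,((proj("side",[456.2+d,16.7,100])-[292,195])*22).round())
E
```

```text
103 [248. 198.]
103 [293. 306.]
97 [250. 226.]
97 [294. 334.]
91 [251. 253.]
91 [295. 362.]
85 [252. 281.]
85 [296. 390.]
-22 [ 97. 234.]
-14 [152. 226.]
14 [346. 197.]
22 [401. 189.]
```

View pics/side5c.png

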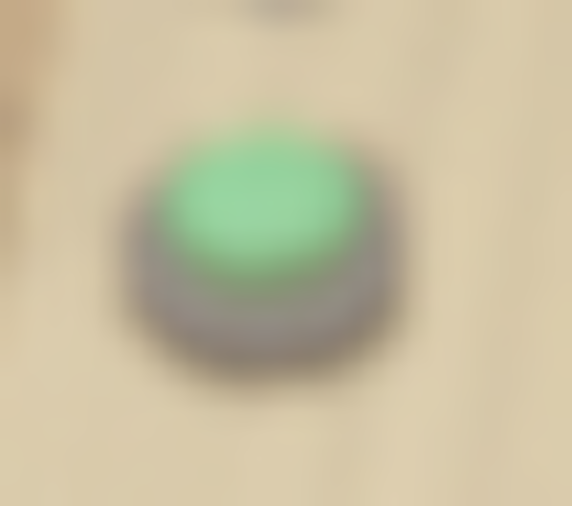

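```bash
python3 -c "
from h import *
go(457.5,16.7,281.5)"
```

```text
shift(m) [ 0.0005 -0.0003  0.0424]
```

play_rows:
  commands:
    - [[0.001,-0.001,0.03,0,-1],[0.001,-0.001,0.042,0,-1],[0.001,-0.001,0.042,0,-1],[0.001,-0.001,0.042,0,-1]]

```text
clock: 12.55
tcp_pos: [456.7, 16.6, 281.7]
orientation: [179.5, 0.0, 103.3]
force: [0.1, 0.1, 0.3]
opening: 0.4
```

```bash
python3 -c "
from h import *
st()"
```

```text
{'clock': 12.55, 'joints': [-42.897, 20.016, 42.586, 123.738, -20.108, 42.576, 26.22], 'tcp_pos': [456.684, 16.649, 281.701], 'orientation': [179.548, 0.031, 103.323], 'force': [0.063, 0.06, 0.276], 'ft_torque': [-0.04, -0.016, 0.069], 'opening': 0.391}
```

play_rows:
  commands:
    - [[0,0,0.002,0,-1],[0,0,0.002,0,-1],[0,0,0.002,0,-1]]

```text
clock: 12.85
tcp_pos: [457.0, 16.5, 280.2]
orientation: [179.5, 0.0, 103.3]
force: [0.4, -2.2, 1.6]
opening: 0.1
```

play_rows:
  commands:
    - [[0,0,0.002,0,-1],[0,0,0.002,0,-1],[0,0,0.002,0,-1]]

```text
clock: 13.15
tcp_pos: [457.0, 16.4, 278.3]
orientation: [179.5, 0.0, 103.3]
force: [-0.1, -1.1, 2.0]
opening: 0.0
```

play_rows:
  commands:
    - [[0,0,0.001,0,-1],[0,0,0.001,0,-1]]

```text
clock: 13.35
tcp_pos: [457.0, 16.4, 277.2]
orientation: [179.5, 0.0, 103.3]
force: [-0.7, 1.1, 2.9]
opening: 0.5
```

play_rows:
  commands:
    - [[0,0,0.001,0,-1],[0,0,0.001,0,-1]]

```text
clock: 13.55
tcp_pos: [457.0, 16.4, 276.2]
orientation: [179.5, 0.0, 103.3]
force: [0.3, -0.7, 3.8]
opening: 0.0
```

play_rows:
  commands:
    - [[0,0,0.001,0,-1],[0,0,0.001,0,-1]]

```text
clock: 13.75
tcp_pos: [457.1, 16.4, 275.1]
orientation: [179.5, 0.0, 103.3]
force: [-1.2, -1.3, 4.5]
opening: -0.3
```

```bash
python3 -c "
from h import *
st()"
```

```text
{'clock': 13.75, 'joints': [-42.283, 20.727, 42.025, 124.009, -20.966, 41.703, 26.993], 'tcp_pos': [457.054, 16.428, 275.132], 'orientation': [179.484, 0.034, 103.31], 'force': [-1.228, -1.252, 4.531], 'ft_torque': [-0.144, 0.282, -0.011], 'opening': -0.316}
```

play_rows:
  commands:
    - [[0,0,0.0005,0,-1],[0,0,0.0005,0,-1]]

```text
clock: 13.95
tcp_pos: [457.1, 16.5, 274.6]
orientation: [179.5, 0.0, 103.3]
force: [-0.8, -0.7, 3.3]
opening: -0.0
```

```bash
python3 -c "
from h import *
st()"
```

```text
{'clock': 13.95, 'joints': [-42.239, 20.784, 41.978, 124.031, -21.031, 41.639, 27.049], 'tcp_pos': [457.058, 16.456, 274.601], 'orientation': [179.486, 0.034, 103.313], 'force': [-0.823, -0.72, 3.342], 'ft_torque': [-0.124, 0.275, -0.022], 'opening': -0.046}
```

play_rows:
  commands:
    - [[0,0,0.0004,0,-1],[0,0,0.0004,0,-1]]

```text
clock: 14.15
tcp_pos: [457.1, 16.4, 274.5]
orientation: [179.5, 0.0, 103.3]
force: [-2.8, -0.5, 9.8]
opening: 0.1
```

```bash
python3 -c "
from h import *
st()"
```

```text
{'clock': 14.15, 'joints': [-42.201, 20.802, 41.958, 124.031, -21.074, 41.627, 27.094], 'tcp_pos': [457.111, 16.371, 274.455], 'orientation': [179.482, 0.017, 103.306], 'force': [-2.758, -0.453, 9.78], 'ft_torque': [-0.159, 0.562, -0.015], 'opening': 0.111}
```

The button has bottomed at 9.8 N. Releasing and rising clear.

play_rows:
  commands:
    - [[0,0,-0.004,0,-1],[0,0,-0.01,0,-1],[0,0,-0.05,0,-1],[0,0,-0.1,0,-1],[0,0,-0.15,0,-1],[0.1,0,-0.2,0,-1],[0.15,0,-0.2,0,-1],[0.15,0,-0.2,0,-1],[0.15,0,-0.2,0,-1],[0.15,0,-0.2,0,-1],[0.15,0,-0.2,0,-1]]

```text
clock: 15.25
tcp_pos: [421.0, 160.8, 474.1]
orientation: [179.5, 0.1, 103.3]
force: [0.5, -0.7, -0.6]
opening: -0.1
```

```bash
python3 - <<'E'
from h import *
import cv2
st()
o=[]
for n in("side","top"):
    im=arm.snapshot(n)[:,:,::-1]
    cv2.imwrite(f"pics/{n}6.png",im)
a=cv2.imread("pics/side6.png")[190:250,285:365];b=cv2.imread("pics/top6.png")[165:235,285:365];c=cv2.imread("pics/top0.png")[165:235,285:365]
r=lambda x:cv2.resize(x,(390,300),interpolation=cv2.INTER_CUBIC)
cv2.imwrite("pics/fin.png",np.vstack([np.hstack([r(b),r(c)]),np.hstack([r(a),r(cv2.imread("pics/side0.png")[190:250,285:365])])]))
E
```

```text
{'clock': 15.25, 'joints': [-67.213, 1.091, 41.625, 110.794, -0.612, 67.931, -12.118], 'tcp_pos': [420.968, 160.805, 474.061], 'orientation': [179.517, 0.055, 103.25], 'force': [0.485, -0.671, -0.577], 'ft_torque': [-0.058, 0.037, -0.003], 'opening': -0.061}
```

View pics/fin.png

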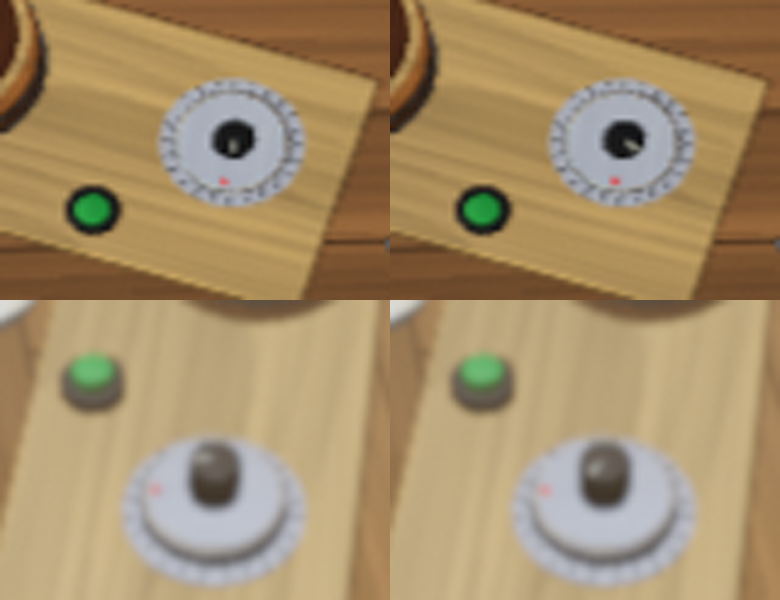

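View pics/top6.png

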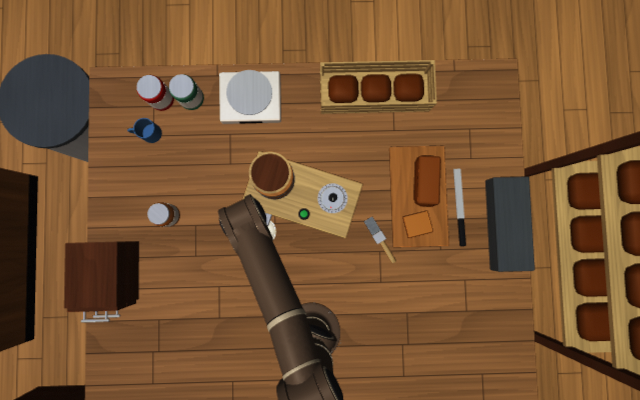

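Comparing now (left) with the start (right): the red dot is in the same place ((224,181) against (614-390=224,181)), the knob mark has turned about 50° clockwise, the button is up, and the bystanders haven't moved. Handing in.

```bash
python3 -c "
from h import *
print(arm.close_job())"
```

```text
the job is handed in; nothing more can be done
None
```

The knob is at its stop, the button has been pressed and is back up, and the job is handed in. But my first press hit 39.5 N, so the run may have failed on the 20 N button limit.

- **Knob:** I gripped it with 20 N and turned it about 51° clockwise. There the moment jumped from about -0.05 to +0.14 N·m, then to 0.28 N·m on a 0.7° confirming nudge. I eased back and let go.
- **Ring:** In the last pictures the red dot is in the same place as at the start, to within a pixel, which is about 3 mm. That is coarser than the 2 mm limit, so the picture alone can't rule out a small shift.
- **First button press (the problem):** My last step was too large. The wrist force read 39.5 N when the button reached its end, just under the 40 N limit on the gripper's body. The moment put the contact at the edge of the button or its housing, so I can't tell how much of that the button itself took.
- **Second button press:** I repeated it in steps of 2 mm down to 0.4 mm. The force rose along the spring to about 4.5 N, then to 9.8 N at the bottom, 6 mm below first contact.
- **At hand-in:** The pictures show the button back up, the knob mark where I left it and the arm well clear. The bystanders look unmoved; the bowl was mostly hidden behind the arm in the last top view. The clock was at about 15 s.

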